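# Shut the red valve under the sliding cover

## Robot

A 6-joint arm with a two-finger parallel gripper is mounted at the origin on the work surface; the furniture and walls round the work are solid. World frame = base frame: x ahead of the robot, y to its left, z up, the work surface at z = 0. Lengths are in m, angles in rad, forces in N, time in s.
With the tool pointing down it reaches from about 0.25 to 0.775 m from the base axis. Payload 4 kg.
Tool frame: the origin (TCP) lies at the very end of the fingers, on their centre line; the grasp point (between the pads) lies hold_point_z behind it (hold_point_z is the distance from the TCP to the grasp point, in m); z points along the fingers, y is the direction in which the jaws open and shut (so a half turn about z gives the same grasp; the last joint's range is limited). The gripper opens to 94 mm and grips with 3 to 60 N. Pads are 16 mm wide; open, the fingers measure 119 mm over their backs; the gripper's body (75 mm by 177 mm) begins 78 mm behind the grasp point.
Start: joints at [1.033, 0.087, 1.371, -0, 1.684, -0.103], TCP at [0.232, 0.499, 0.206] pointing down, gripper open.
Joint ranges: [-3.1, 3.1], [-0.76, 2.03], [0.27, 2.55], [-1.08, 4.22], [0.17, 2.65], [-2.57, 2.57]. Speed limits (rad/s): [2.79, 2.79, 3.14, 3.14, 3.14, 3.14].

## Interface

Orientations are given as [roll, pitch, yaw] about the fixed x, y, z axes, in that order (R = Rz(yaw) Ry(pitch) Rx(roll)).
In Python, from bench import * gives the robot as it stands.
- The arm moves only by the tool step_arm, never from a script. Its argument "increments" is text: rows parted by semicolons, each of 6 numbers parted by spaces: the shift along the tool's x, y, z in cm, then the turn, a rotation vector about the tool's x, y, z in rad. A call has 1 to 5 rows; each row shifts and turns the commanded pose from where the row before left it, along the tool's axes as they then stand; what a row does not reach is not made up. A row lasts 1/10 s, in which the tool goes at most 50 mm and 8.59 degrees, less where a joint would pass 70% of its speed; a pose out of reach is approached as far as the arm can. A call is refused whole if a number of a shift passes 5 or a number of a turn 0.15, either way. A call with a gripper value outside its range is refused whole. "claw" is the gripper's target within -1 to 1 (shut at 1, half-way at 0, fully open at -1), set as the call begins (left out, the last holds). The fingers move at their own pace and stop on an object; the grip force is fixed at half the most. Time passes only in rows, so rows that do not move let the fingers close. It gives the time, the measured TCP pose, the force and the opening at its end, in the units of the state.
- get_obs(): the state, without advancing time (a new reading comes with each control period).
- snapshot(name): name is "scene" or "top"; returns the picture (400x640x3 uint8, red, green, blue); there is no depth.
- calibration(name): a dict with "camera_matrix" (3x3 intrinsics, pixels), "k1" (the pictures are not rectified: a ray, as slopes to the right and down, at radius r is drawn at 1 + k1 r^2 times it, then the intrinsics apply), "eye" and "orientation" of the camera in the world. Camera axes: x right, y up, looking along -z (the intrinsics and any distortion apply to the point x, -y, -z); pixel columns grow to the right and rows downward; lengths in m; the calibration is good to about 2 mm. A picture is of the moment at which its call begins. calibration takes no time and is no camera call.
- close_job(): hands the job in, once; it reports no verdict.
The state is a dict: "time": time; "joint_positions": joint angles; "qvel": joint speeds; "joint_torque": joint torques, N m; "tool_pos": TCP position; "ee_rot": TCP orientation; "wrist_force": force on the tool from outside, world axes, zero at the start; "wrist_torque": the same for the moment, N m; "width": finger opening in m.
Only numpy, scipy, OpenCV 4.12 (cv2) and the standard library are available. Lean on these libraries where they do the work, as an engineer would, in place of code of your own. Each camera call takes 0.05 s, during which the arm holds its last target. There are 200 camera calls.

## Task

Push the yellow cover of the grey valve box all the way aside onto the blank half of the box, so that the valves are revealed, then push the red valve handle shut, a quarter turn clockwise as far as it will go. Leave the cover open and the blue valve as it is, and do not lift or shift the other things on the bench.

Things in the scene. Friction and masses are not known exactly. Their poses are not given: they have to be found in the camera images.
- valve_box: Grey painted metal box fixed to the bench, 192 mm (x) by 204 mm (y), walls 78 mm high. Origin: centre of its underside; z up. Its +y half is an open well (inside: x -88 to 88, y 6 to 94 mm, floor at z = 26 mm) that holds two valves; its -y half is a solid blank deck. Aluminium guide rails 7 mm wide run along y on the front and back walls, at x = -92 and 92 mm, tops at z = 90 mm. Two feet stand out 15 mm at front and back; two hose fittings stand out 18 mm at the +y side
- cover (a joint): Yellow flat cover, 174 mm (box x) by 100 mm (box y), 6 mm thick, top face 86 mm above the bench, sliding between the rails. Value in m: 0 = over the well (shut), grows as it slides along the box's -y axis, 0.096 = end stop, fully over the blank deck. About 2 N of friction; stays where it is left
- cover_ledge (a point): Middle of the upright push face of the black wedge-shaped ledge on the cover: the face is 110 mm long (along box x) and 20 mm high, looks to the box's +y side, and is pushed along the box's -y axis. The point lies 10 mm above the cover's top face (96 mm above the bench) half-way along the ledge; behind the face the ledge slopes down. Moves with the cover; 50 mm of bare cover lies on its +y side
- red_handle (a joint): Handle of the marked valve: a red lever with a white band near its end, 12 mm wide, 20 mm high (52 to 72 mm above the bench), reaching 45 mm from its pivot. Value in rad: 0 = open, lever along the box's +y axis; grows clockwise seen from above; 1.571 = shut, lever along the box's +x axis, against a stop. Stiff: about 2 N at 30 mm from the pivot; stays where it is left. Which of the two valve places (at box x = -34 or +38 mm, both at box y = 28 mm) is red varies
- red_pivot (a point): On the pivot axis of the red handle, at half the lever's height (62 mm above the bench). Fixed. The valve's brass pipe runs beneath along box y, top 50 mm above the bench at the pivot (body radius 11 mm, within 15 mm of the pivot) and 46 mm elsewhere
- red_tip (a point): Middle of the free end of the red lever, 45 mm from its pivot; moves with it
- blue_handle (a joint): Handle of the other valve: plain blue lever of the same size and motion, 72 mm from the red one along box x; stands open (near 0) and stays so
- blue_pivot (a point): On the pivot axis of the blue handle, as red_pivot
- blue_tip (a point): Middle of the free end of the blue lever, 45 mm from its pivot
- solder_spool: Loose spool of solder, 56 mm across, 40 mm high, on the bench; origin at the centre of its underside. Bystander
- black_marker: Loose black marker lying on the bench, 15 x 101 x 16 mm, long along its y; origin at the centre of its underside. Bystander
- tape_measure: Loose blue pocket tape measure, 38 x 72 x 57 mm, standing on the bench; origin at the centre of its underside. Bystander

How it is judged:
On the way, in this order (a step that is already met when the one before it is completed fails the run):
1. the cover is pushed fully aside, with the red handle still open (value of joint cover above 0.088 m and value of joint red_handle below 0.5 rad), for 0.2 s.
2. the red handle is pushed shut (value of joint red_handle above 1.48 rad), for 0.2 s.
At the end, for the whole second after the job is handed in: The cover stands at least 88 mm open (its stop is at 96 mm), the red handle is at least 1.48 rad round (shut against its stop at 1.57), the blue handle is still open (under 0.35 rad), and the loose things are at rest (value of joint cover above 0.088 m and value of joint red_handle above 1.48 rad and value of joint blue_handle below 0.35 rad and linear speed of each of solder_spool, black_marker, tape_measure below 0.02 m/s); the robot touches nothing.
It fails at once if the blue handle is moved (its tip by more than 10 mm) (distance of blue_tip from where it was at the start of the episode above 0.01 m).
It fails at once if the solder spool is lifted or shifted by more than 15 mm (distance of solder_spool from where it was at the start of the episode above 0.015 m).
It fails at once if the black marker is lifted or shifted by more than 15 mm (distance of black_marker from where it was at the start of the episode above 0.015 m).
It fails at once if the tape measure is lifted or shifted by more than 15 mm (distance of tape_measure from where it was at the start of the episode above 0.015 m).
It also fails if it takes over 42 s, if anything falls off the work surface, if the arm or the gripper's body presses on something with over 40 N, if the wrist force passes 120 N, or if a joint passes its speed limit or range.

## Working session

There is one attempt and no reset: what is moved stays moved. The work goes in short steps, Python scripts to look and compute and a tool call to move; the robot and the scene stay as the last step left them, time stands still between calls to the robot, and variables do not carry over. Pictures are saved under pics/ and viewed, about 8 in all and at most 12, crops included, and the job is handed in when it is done.

Besides the shell and the picture viewer there is one more tool, called after ">>>" as name(argument=value, ...) on one line, values as JSON. step_arm: Moves the arm, as the interface text tells. Its arguments: {"type":"object","properties":{"increments":{"type":"string"},"claw":{"type":"number"}},"required":["increments"]}

```bash
mkdir -p pics
python3 - <<'E'
from bench import *
import cv2
for n in ("scene","top"):
    cv2.imwrite(f"pics/{n}0.png",snapshot(n)[:,:,::-1]); c=calibration(n); print(n,c)
print(get_obs())
E
```

```text
scene {'camera_matrix': array([[372.26049025,   0.        , 317.56845647],
       [  0.        , 372.26049025, 200.81508281],
       [  0.        ,   0.        ,   1.        ]]), 'k1': -0.052981608403106714, 'eye': array([ 0.12877406, -0.24969752,  0.78701743]), 'orientation': array([ 0.62009465,  0.00238495, -1.15129816])}
top {'camera_matrix': array([[365.73012591,   0.        , 315.32276113],
       [  0.        , 365.73012591, 195.19192642],
       [  0.        ,   0.        ,   1.        ]]), 'k1': 0.022264964300001133, 'eye': array([ 0.49234694, -0.05462583,  0.92428089]), 'orientation': array([ 0.08731161,  0.01972085, -1.58975023])}
{'time': 0.1, 'joint_positions': array([ 1.03288289e+00,  8.78961028e-02,  1.37207766e+00,  1.00648781e-05,
        1.68357643e+00, -1.03072663e-01]), 'qvel': array([ 1.72425242e-03, -2.12289133e-03, -4.23290025e-03,  1.11786365e-03,
       -2.34815288e-04, -5.83665625e-05]), 'joint_torque': array([ 2.60985507e-03, -3.41251016e+01, -3.03304124e+01,  7.20377779e-02,
        3.04103515e-02, -8.82488962e-05]), 'tool_pos': array([0.23143751, 0.49840871, 0.20442592]), 'ee_rot': array([-3.13964653e+00, -2.11361629e-04,  2.70675279e+00]), 'wrist_force': array([0.3665212 , 0.28980001, 0.37552282]), 'wrist_torque': array([-0.05649267,  0.04107077, -0.01985215]), 'width': 0.09395995626818862}
```

View pics/top0.png

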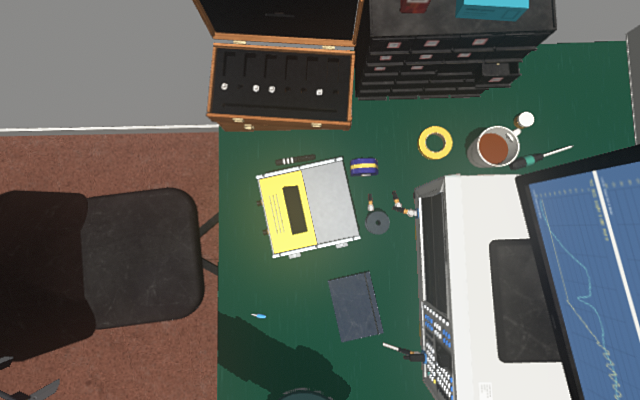

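View pics/scene0.png

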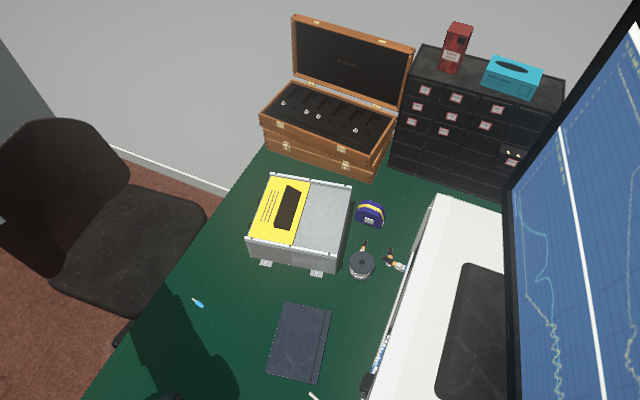

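The top view shows the box with corners near (258,175), (342,158), (359,240) and (274,257). The cover is on the left (+y) half and the black ledge is around (292,210). The marker is at (297,160), the tape measure at (365,166) and the spool at (377,222). I'll enlarge this area.

```bash
cat > h.py <<'E'
from bench import *
import numpy as np, cv2
from scipy.spatial.transform import Rotation as R
def cam(n):
    c=calibration(n); return c, R.from_euler('xyz',c['orientation']).as_matrix()
def ray(n,uv,z):
    c,M=cam(n); p=cv2.undistortPoints(np.array([[uv]],float),c['camera_matrix'],np.array([c['k1'],0,0,0.]))[0,0]
    d=M@np.array([p[0],-p[1],-1]); return c['eye']+d*(z-c['eye'][2])/d[2]
def proj(n,P):
    c,M=cam(n); q=(np.atleast_2d(P)-c['eye'])@M; q=q*[1,-1,-1]
    return cv2.projectPoints(q,np.zeros(3),np.zeros(3),c['camera_matrix'],np.array([c['k1'],0,0,0.]))[0][:,0]
def crop(n,x,y,w,h,s,f):
    im=snapshot(n)[y:y+h,x:x+w,::-1]; cv2.imwrite(f,cv2.resize(im,None,fx=s,fy=s,interpolation=cv2.INTER_CUBIC))
E
python3 -c "
from h import *
crop('top',245,145,130,120,5,'pics/c1.png')"
```

```text
(no output)
```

View pics/c1.png

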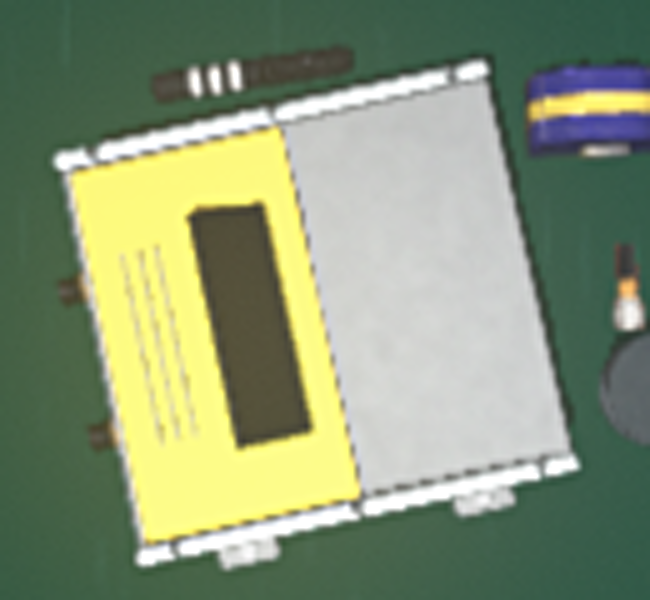

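```bash
cat >> h.py <<'E'
from scipy.optimize import least_squares
def b2w(p,q):
    c,s=np.cos(p[2]),np.sin(p[2]); q=np.atleast_2d(q); return np.c_[p[0]+c*q[:,0]-s*q[:,1],p[1]+s*q[:,0]+c*q[:,1],q[:,2]]
E
python3 - <<'E'
from h import *
uv=np.array([[56,161],[488,70],[577,464],[139,557],[282,126],[358,498]])/5+[245,145]-.4
Q=np.array([[92,102,90],[92,-102,90],[-92,-102,90],[-92,102,90],[87,0,86],[-87,0,86]])/1e3
for q in uv[:4]: print(ray('top',q,.09))
f=lambda p:(proj('top',b2w(p,Q))-uv).ravel()
r=least_squares(f,[.45,.1,.2]); print(r.x,np.degrees(r.x[2]),r.fun.reshape(-1,2).round(1))
L=np.array([[192,213],[240,445]])/5+[245,145]-.4
c,s=np.cos(r.x[2]),np.sin(r.x[2])
for q in L:
    d=ray('top',q,.106)[:2]-r.x[:2]; print('ledge box',c*d[0]+s*d[1],-s*d[0]+c*d[1])
# scene check
P=b2w(r.x,Q[:4]); print(proj('scene',P).round(1))
o=get_obs()
for n,q in [('ledge',[0,50,96]),('A',[-34,28,62]),('B',[38,28,62])]: print(n,b2w(r.x,np.array(q)/1e3))
for n,uv,z in [('spool',(377,222),.04),('tapeL',(351,166),.05),('tape',(365,166),.057),('marker',(297,160),.016)]: print(n,ray('top',uv,z))
E
```

```text
[0.61110108 0.09691567 0.09      ]
[ 0.64910746 -0.10315132  0.09      ]
[ 0.46783663 -0.13873774  0.09      ]
[0.42973258 0.06008547 0.09      ]
[ 0.53960751 -0.02194723  0.19103937] 10.945749788507117 [[ 0.5  0.2]
 [ 0.6 -0.1]
 [ 0.4 -0.4]
 [-0.3 -0.1]
 [-0.9  0.3]
 [-0.4 -0. ]]
ledge box 0.05382783194411936 0.04522050699692713
ledge box -0.0525432761628667 0.045149473526554754
[[269.3 173.1]
 [352.  188.1]
 [336.6 256.5]
 [243.8 237.2]]
ledge [[0.53011354 0.02714314 0.096     ]]
A [[ 0.50090943 -0.00091252  0.062     ]]
B [[0.57159957 0.0127588  0.062     ]]
spool [ 0.50238249 -0.18559625  0.04      ]
tapeL [ 0.63807641 -0.12620763  0.05      ]
tape [ 0.63615203 -0.1590086   0.057     ]
marker [0.66202961 0.0062015  0.016     ]
```

The box pose fits within 1 px, and the scene view agrees. The box centre is at about (0.540, -0.022), yaw 10.9°, and the ledge face is at box y ≈ 46 mm. I'll turn the jaws along box y (world yaw +0.628) and close the fingers.

>>> step_arm(increments="0 0 0 0 0 -0.126; 0 0 0 0 0 -0.126; 0 0 0 0 0 -0.126; 0 0 0 0 0 -0.126; 0 0 0 0 0 -0.124", claw=1)

```text
time: 0.65
tool_pos: [0.2316, 0.4986, 0.205]
ee_rot: [-3.141, -0.001, -2.943]
wrist_force: [-0.9, -0.2, 0.5]
width: 0.0574
```

```bash
cat >> h.py <<'E'
P0=[.5396,-.0219,.191]
def goto(q):  # box mm target -> cm shift in tool axes
    o=get_obs(); M=R.from_euler('xyz',o['ee_rot']).as_matrix()
    d=b2w(P0,np.array(q)/1e3)[0]-o['tool_pos']
    print('t',o['time'],'pos',o['tool_pos'].round(4),'rot',o['ee_rot'].round(3),'w',round(o['width'],4),'F',o['wrist_force'].round(1)); print('tool shift cm',(M.T@d*100).round(2))
    c,s=np.cos(P0[2]),np.sin(P0[2]); e=o['tool_pos'][:2]-P0[:2]; print('box mm',((c*e[0]+s*e[1])*1e3).round(1),((c*e[1]-s*e[0])*1e3).round(1),o['tool_pos'][2]*1e3)
E
python3 -c "
from h import *
goto([0,73,180])"
```

```text
t 0.65 pos [0.2316 0.4986 0.205 ] rot [-3.141e+00 -1.000e-03 -2.943e+00] w 0.0574 F [-0.9 -0.2  0.5]
tool shift cm [-20.   -49.8    2.52]
box mm -203.6 569.5 204.97879533480537
```

>>> step_arm(increments="-1.3 -3.3 0 0 0 0; -1.3 -3.3 0 0 0 0; -1.3 -3.3 0 0 0 0; -1.3 -3.3 0 0 0 0; -1.3 -3.3 0 0 0 0")

```text
time: 1.15
tool_pos: [0.3275, 0.3481, 0.2051]
ee_rot: [-3.141, -0.0, -2.948]
wrist_force: [0.7, 0.6, -0.5]
width: 0.0175
```

>>> step_arm(increments="-1.3 -3.3 0 0 0 0; -1.3 -3.3 0 0 0 0; -1.3 -3.3 0 0 0 0; -1.3 -3.3 0 0 0 0; -1.3 -3.3 0 0 0 0")

```text
time: 1.65
tool_pos: [0.423, 0.1986, 0.2052]
ee_rot: [3.142, -0.0, -2.948]
wrist_force: [-0.4, 1.2, 0.5]
width: 0.0004
```

>>> step_arm(increments="-1.3 -3.3 0 0 0 0; -1.3 -3.3 0 0 0 0; -1.3 -3.3 0 0 0 0; -1.3 -3.3 0 0 0 0; 0 0 0 0 0 0")

```text
time: 2.15
tool_pos: [0.5003, 0.0771, 0.2045]
ee_rot: [-3.14, -0.001, -2.954]
wrist_force: [-0.8, 0.1, -1.2]
width: 0.0001
```

```bash
python3 -c "
from h import *
goto([0,73,93])
crop('scene',180,60,200,150,4,'pics/c2.png')"
```

```text
t 2.15 pos [0.5003 0.0771 0.2045] rot [-3.140e+00 -1.000e-03 -2.954e+00] w 0.0001 F [-0.8  0.1 -1.2]
tool shift cm [-2.   -3.14 11.16]
box mm -19.8 104.6 204.5462685567289
```

View pics/c2.png

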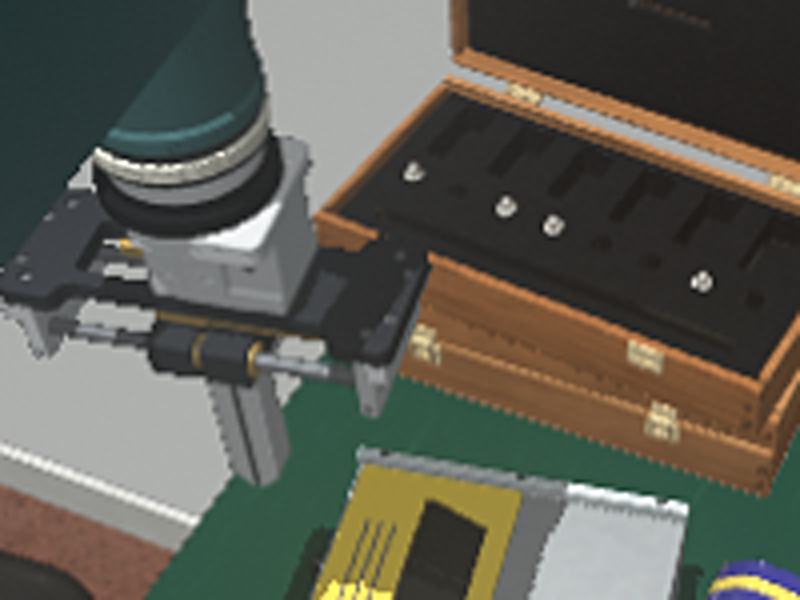

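The closed fingers hang above the bench beside the cover, with the tip near crop (262,485). Next I move over the bare part of the cover and go down.

>>> step_arm(increments="-1 -1.6 2 0 0 0; -1 -1.5 2 0 0 0; 0 0 2 0 0 0; 0 0 2 0 0 0; 0 0 2 0 0 0")

```text
time: 2.7
tool_pos: [0.5239, 0.0551, 0.1046]
ee_rot: [3.141, -0.0, -2.947]
wrist_force: [-0.4, 0.1, 0.6]
width: 0.0004
```

>>> step_arm(increments="0 0 0.7 0 0 0; 0 0 0.4 0 0 0; 0 0 0 0 0 0")

```text
time: 3.0
tool_pos: [0.5245, 0.0544, 0.0947]
ee_rot: [3.141, 0.0, -2.948]
wrist_force: [-0.5, -0.5, -0.3]
width: 0.0004
```

```bash
python3 -c "
from h import *
goto([0,-40,93])
crop('scene',220,140,160,120,5,'pics/c3.png')"
```

```text
t 3.0 pos [0.5245 0.0544 0.0947] rot [ 3.141  0.    -2.948] w 0.0004 F [-0.5 -0.5 -0.3]
tool shift cm [  0.   -11.78   0.17]
box mm -0.4 77.8 94.72676376804705
```

View pics/c3.png

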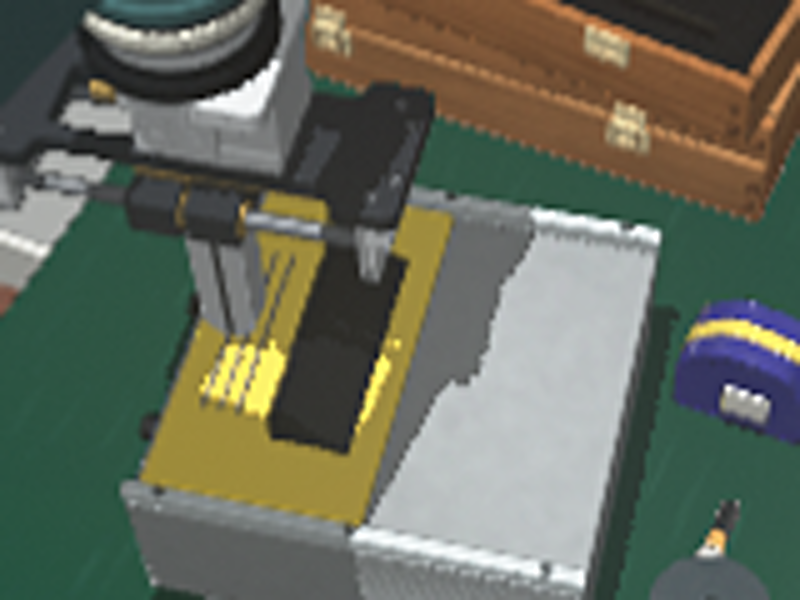

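The fingers stand on the +y side of the ledge, with the tip at about crop (235,330). Now I push along box -y.

>>> step_arm(increments="0 -1.5 0 0 0 0; 0 -1 0 0 0 0; 0 -1 0 0 0 0; 0 -1 0 0 0 0; 0 -1 0 0 0 0")

```text
time: 3.55
tool_pos: [0.5362, -0.0011, 0.0956]
ee_rot: [-3.141, 0.003, -2.949]
wrist_force: [0.5, 2.2, 3.8]
width: 0.0008
```

>>> step_arm(increments="0 -1 0 0 0 0; 0 -1 0 0 0 0; 0 -1 0 0 0 0; 0 -1 0 0 0 0; 0 0 0 0 0 0")

```text
time: 4.05
tool_pos: [0.5425, -0.0413, 0.0937]
ee_rot: [-3.14, -0.002, -2.95]
wrist_force: [0.3, 0.1, -0.6]
width: 0.0004
```

```bash
python3 -c "
from h import *
goto([0,-38,93])"
```

```text
t 4.05 pos [ 0.5425 -0.0413  0.0937] rot [-3.14e+00 -2.00e-03 -2.95e+00] w 0.0004 F [ 0.3  0.1 -0.6]
tool shift cm [-0.09 -1.84  0.07]
box mm -0.9 -19.6 93.69240573197281
```

>>> step_arm(increments="0 -0.6 0 0 0 0; 0 -0.5 0 0 0 0; 0 -0.4 0 0 0 0; 0 -0.3 0 0 0 0; 0 0 0 0 0 0")

```text
time: 4.55
tool_pos: [0.5449, -0.0537, 0.0938]
ee_rot: [3.134, -0.002, -2.947]
wrist_force: [-3.3, 9.9, 0.2]
width: 0.0003
```

>>> step_arm(increments="0 -0.2 0 0 0 0; 0 -0.2 0 0 0 0; 0 0 0 0 0 0")

```text
time: 4.85
tool_pos: [0.5449, -0.0538, 0.0938]
ee_rot: [3.126, -0.002, -2.946]
wrist_force: [-4.5, 16.9, 3.1]
width: 0.0004
```

```bash
python3 -c "
from h import *
goto([0,-38,93])"
```

```text
t 4.85 pos [ 0.5449 -0.0538  0.0938] rot [ 3.126e+00 -2.000e-03 -2.946e+00] w 0.0004 F [-4.5 16.9  3.1]
tool shift cm [-0.08 -0.57  0.07]
box mm -0.8 -32.3 93.81322141620709
```

The force rises against the stop, so the cover is fully open. I back off, lift and move aside to look into the well.

>>> step_arm(increments="0 1 0 0 0 0; 0 1 0 0 0 0; 0 1 -3 0 0 0; 0 3 -3 0 0 0; 0 4 -2 0 0 0")

```text
time: 5.35
tool_pos: [0.529, 0.0362, 0.177]
ee_rot: [-3.139, 0.004, -2.952]
wrist_force: [-0.4, 0.4, -0.4]
width: 0.0003
```

>>> step_arm(increments="0 4 -2 0 0 0; 0 4 0 0 0 0; 0 4 0 0 0 0; 0 4 0 0 0 0; 0 0 0 0 0 0")

```text
time: 5.85
tool_pos: [0.4963, 0.1978, 0.1949]
ee_rot: [3.141, 0.002, -2.943]
wrist_force: [-0.2, 0.2, 0.3]
width: 0.0006
```

```bash
python3 -c "
from h import *
goto([0,60,130])
crop('top',245,145,130,120,5,'pics/c4.png')"
```

```text
t 5.85 pos [0.4963 0.1978 0.1949] rot [ 3.141e+00  2.000e-03 -2.943e+00] w 0.0006 F [-0.2  0.2  0.3]
tool shift cm [  0.06 -16.4    6.48]
box mm -0.8 223.9 194.89839534811568
```

View pics/c4.png

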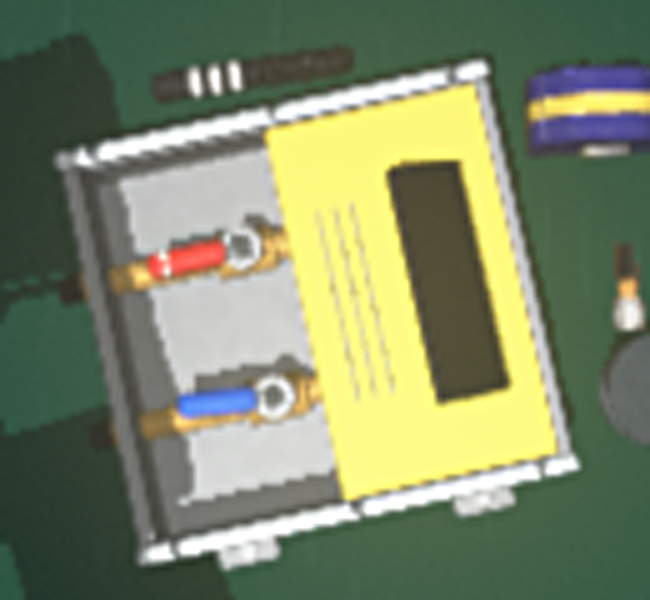

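The cover is over the deck. Red is the rear valve, with its pivot at crop (240,245) and tip at (150,266). Blue has its pivot at crop (273,396) and tip at (180,405).

Run:
```python
from h import *
c,s=np.cos(P0[2]),np.sin(P0[2])
for n,q,z in [('redpiv',(240,245),.072),('redtip',(150,266),.072),('bluepiv',(273,396),.072),('bluetip',(180,405),.072),('ledge',(390,172),.106),('ledge',(438,400),.106),('cov',(268,130),.086)]:
    d=ray('top',np.array(q)/5+[245,145]-.4,z)[:2]-P0[:2]; print(n,((c*d[0]+s*d[1])*1e3).round(1),((-s*d[0]+c*d[1])*1e3).round(1))
```

```text
redpiv 38.7 29.0
redtip 37.9 72.3
bluepiv -33.6 28.3
bluetip -28.6 71.5
ledge 53.2 -46.0
ledge -51.4 -45.4
cov 86.9 4.6
```

The measurements match the expected geometry. The pivots are at (38,28) and (-34,28), the cover edge is at y≈4 and the ledge is at -46, so the cover is fully open. I lower the fingers between the levers, at box (10, 60).

>>> step_arm(increments="-0.3 -4 0 0 0 0; -0.3 -4 0 0 0 0; -0.3 -4 0 0 0 0; 0 -4.4 0 0 0 0; 0 0 0 0 0 0")

```text
time: 6.4
tool_pos: [0.5383, 0.0283, 0.1943]
ee_rot: [-3.138, -0.0, -2.957]
wrist_force: [-0.6, 0.1, 0.6]
width: 0.0005
```

>>> step_arm(increments="0 0 2.5 0 0 0; 0 0 2.5 0 0 0; 0 0 2.5 0 0 0; 0 0 0 0 0 0")

```text
time: 6.8
tool_pos: [0.5347, 0.0343, 0.1155]
ee_rot: [3.14, -0.008, -2.95]
wrist_force: [-0.1, 0.1, 0.2]
width: 0.0006
```

```bash
python3 -c "
from h import *
goto([10,60,58])
crop('scene',220,140,160,120,5,'pics/c5.png')"
```

```text
t 6.8 pos [0.5347 0.0343 0.1155] rot [ 3.14  -0.008 -2.95 ] w 0.0006 F [-0.1  0.1  0.2]
tool shift cm [-0.46  0.38  5.74]
box mm 5.8 56.1 115.47514141643875
```

View pics/c5.png

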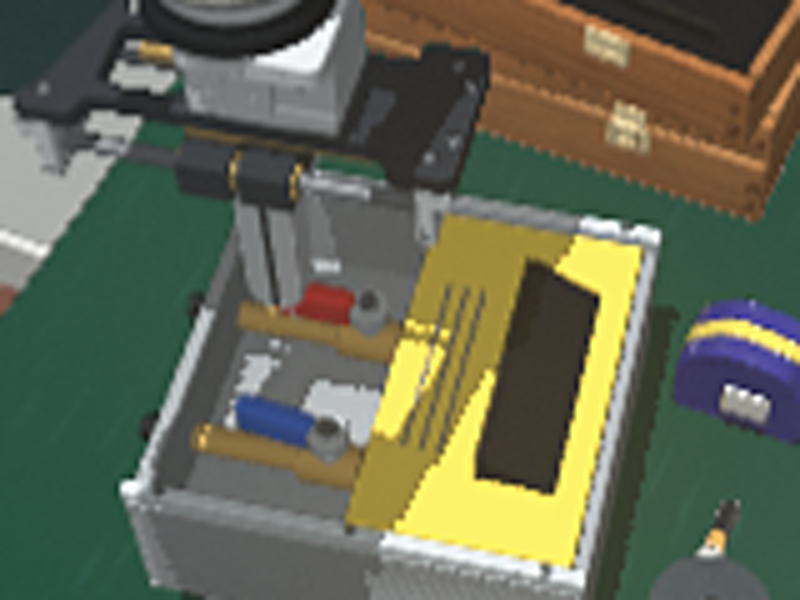

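The fingertips are above the gap beside the red lever. I go down to z≈58 mm at about x=8.

>>> step_arm(increments="-0.1 0.2 2 0 0.008 0; 0 0.1 2 0 0 0; 0 0 1 0 0 0; 0 0 0.7 0 0 0; 0 0 0 0 0 0")

```text
time: 7.35
tool_pos: [0.5376, 0.0379, 0.0626]
ee_rot: [-3.142, -0.008, -2.948]
wrist_force: [-0.5, -0.9, 0.5]
width: 0.0006
```

```bash
python3 -c "
from h import *
goto([24,60,58])"
```

```text
t 7.35 pos [0.5376 0.0379 0.0626] rot [-3.142 -0.008 -2.948] w 0.0006 F [-0.5 -0.9  0.5]
tool shift cm [-1.46  0.09  0.45]
box mm 9.4 59.1 62.62494847864164
```

>>> step_arm(increments="-0.7 0 0.3 0 0 0; -0.7 0 0 0 0 0; -0.6 0.3 0 0 0 0; -0.6 0.2 0 0 0 0; 0 0 0 0 0 0")

```text
time: 7.85
tool_pos: [0.5621, 0.048, 0.0591]
ee_rot: [-3.142, -0.01, -2.948]
wrist_force: [-2.2, -0.7, 0.1]
width: 0.0007
```

>>> step_arm(increments="-0.6 0 0 0 0 0; -0.6 0 0 0 0 0; -0.6 -0.2 0 0 0 0; -0.6 -0.4 0 0 0 0; 0 0 0 0 0 0")

```text
time: 8.35
tool_pos: [0.5885, 0.0467, 0.0591]
ee_rot: [3.141, -0.005, -2.949]
wrist_force: [-0.3, 0.5, -0.8]
width: 0.0005
```

```bash
python3 -c "
from h import *
goto([68,48,60])"
```

```text
t 8.35 pos [0.5885 0.0467 0.0591] rot [ 3.141 -0.005 -2.949] w 0.0005 F [-0.3  0.5 -0.8]
tool shift cm [-0.69 -1.01 -0.09]
box mm 61.0 58.1 59.14120354042913
```

>>> step_arm(increments="-0.4 -0.4 0 0 0 0; -0.3 -0.5 0 0 0 0; 0 -0.5 0 0 0 0; 0 -0.3 0 0 0 0; 0 0 0 0 0 0")

```text
time: 8.85
tool_pos: [0.5969, 0.0371, 0.0593]
ee_rot: [3.13, -0.006, -2.947]
wrist_force: [-2.8, 14.6, 0.8]
width: 0.0008
```

```bash
python3 -c "
from h import *
goto([68,46,60])"
```

```text
t 8.85 pos [0.5969 0.0371 0.0593] rot [ 3.13  -0.006 -2.947] w 0.0008 F [-2.8 14.6  0.8]
tool shift cm [-0.06 -0.1  -0.07]
box mm 67.4 47.0 59.314288868680606
```

At 14.6 N, the finger's face is at y≈33.5, which is where the lever's side should be when shut. I press slightly and hold, then retreat up and look.

>>> step_arm(increments="0 -0.2 0 0 0 0; 0 0 0 0 0 0; 0 0 0 0 0 0")

```text
time: 9.15
tool_pos: [0.5969, 0.037, 0.0593]
ee_rot: [3.127, -0.006, -2.946]
wrist_force: [-4.3, 17.9, 1.2]
width: 0.0001
```

>>> step_arm(increments="0 1 0 0 0 0; 0 0.8 0 0 0 0; 0 0 -3 0 0 0; 0 0 -4 0 0 0; 0 0 -4 0 0 0")

```text
time: 9.65
tool_pos: [0.5951, 0.0462, 0.1702]
ee_rot: [-3.14, -0.007, -2.949]
wrist_force: [0.9, -0.3, -0.1]
width: 0.0004
```

>>> step_arm(increments="0 4 -2 0 0 0; 0 4 0 0 0 0; 0 4 0 0 0 0; 0 4 0 0 0 0; 0 0 0 0 0 0")

```text
time: 10.15
tool_pos: [0.5639, 0.208, 0.1897]
ee_rot: [3.141, -0.005, -2.943]
wrist_force: [0.4, -0.2, -0.3]
width: 0.0008
```

```bash
python3 -c "
from h import *
goto([68,46,60])
crop('top',245,145,130,120,5,'pics/c6.png')"
```

```text
t 10.15 pos [0.5639 0.208  0.1897] rot [ 3.141 -0.005 -2.943] w 0.0008 F [ 0.4 -0.2 -0.3]
tool shift cm [ 1.000e-02 -1.752e+01  1.295e+01]
box mm 67.5 221.1 189.68808940861305
```

View pics/c6.png

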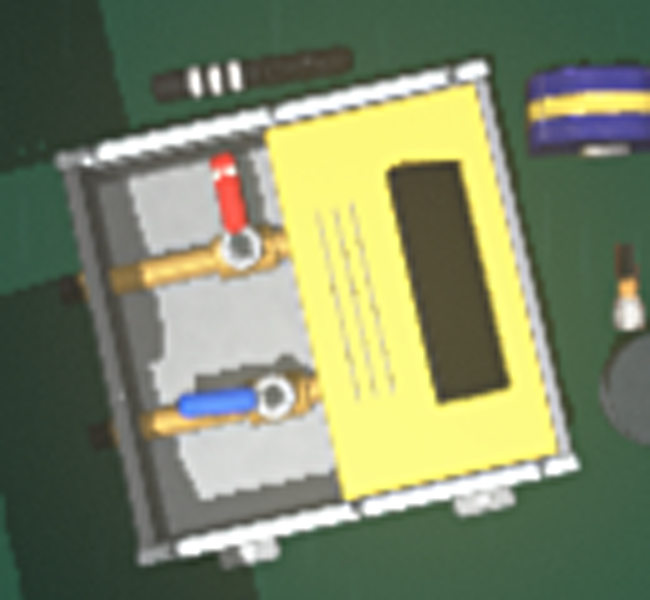

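The red lever now points along box +x, from crop (240,245) to (223,157). Its slope of 0.19 against the box edge's 0.21 puts it about 1° from square, so it is shut. The cover, the blue lever and the loose things look unmoved, and the arm is clear of everything.

```bash
python3 -c "
from bench import *
print(close_job())"
```

```text
the job is handed in; nothing more can be done
None
```

The cover is pushed fully open and the red valve is shut. I handed the job in at about 10 s of the 42 s allowed; the hand-in gives no verdict.

- **Cover:** I pushed the ledge along box -y with closed fingers until the force rose to about 17 N against the stop. In the pictures the ledge face is at box y ≈ -46 mm and the cover edge at ≈ +4 mm, which fits the 96 mm stop. The ledge's measured travel was only about 91 mm. I put the difference down to the cover starting a few mm open, but I did not confirm that.
- **Red valve:** It was the rear one, at box x = +38 mm. I swept its lever round until the force rose to about 18 N against its stop. In the last picture it lies within about 1° of the box's +x axis.
- **Everything else:** The blue lever, marker and tape measure look unchanged in the last picture, and so does the part of the spool that is in view. The arm ended about 10 cm clear of the box with no contact force. No check failed.

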